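# Stack a keyed specimen tin with a separator plate between

## Task

Lay the yellow separator plate on the white-lidded specimen tin clamped on the cold stage, its notch over that tin's black key so that it lies flat, and then stack the blue-lidded tin squarely on the separator, its notch over the same key, so that it sits fully down and level. Set both down gently rather than dropping them, let go, and leave the red-lidded tin and the other things on the bench where they are.

Things in the scene. Friction and masses are not known exactly. Their poses are not given: they have to be found in the camera images.
- stage: Fixed dark steel plate, 104 (x) x 100 (y) x 12 mm high, with a white-lidded octagonal tin clamped on its middle: 56 mm across flats, lid top 42 mm above the bench. Two clamp knobs at x = -42, y = +-36 mm reach 24 mm above the bench. Origin: centre of the plate's underside, on the tin's axis; z up; +x points from the tin's centre to its key.
- key_foot (a point): Centre of the foot of the black key that stands on the clamped tin's lid, at the edge of its +x flat: 25.5 mm along the stage's +x, 42 mm above the bench. The key is 7 mm wide (along y), spans 23 to 28 mm from the axis in x, is 14 mm high (top 56 mm above the bench) and half-round along its top.
- separator: Loose yellow plastic octagonal plate, 60 mm across flats (overhangs the tins by 2 mm), 5 mm thick, 30 g, lying on the perch, underside 20 mm above the bench. Origin: centre of its underside; z up; +x points to the flat with the notch. The +-y flats, 60 mm apart, are clear to grip. Seated: underside 42 mm above the bench, +x along the stage's +x.
- separator_notch (a point): Point in the separator's notch, 25.5 mm along its +x, at underside height; seated it falls on key_foot. The notch is cut right through, 10 mm wide, open to the edge, its floor 21.5 mm from the axis.
- perch: Fixed stand for the separator: black foot disc 60 mm in diameter, 4 mm thick, with a steel post 34 mm in diameter rising to 20 mm above the bench. Origin: centre of the underside.
- blue_tin: Loose closed octagonal aluminium tin with a blue lid, 56 mm across flats, 30 mm high, 150 to 310 g, standing on the bench. Origin: centre of its underside; z up; +x points to the flat with the notch. On its lid, straight above the notch, stands a black key like the other (overall height 44 mm). +-y flats clear to grip. Seated: underside 47 mm above the bench, +x along the stage's +x.
- blue_notch (a point): Point in the blue tin's notch, 25.5 mm along its +x, at underside height; seated it lies 5 mm above key_foot. The notch is a slot in the outside of the +x flat, 10 mm wide, its floor 21.5 mm from the axis, open at the bottom and 16 mm high (hidden from above; the key on the lid shows where it is).
- red_tin: A spare tin of the same form with a red lid: leave it alone. Origin: centre of its underside. It may stand on either side, in exchange with the blue tin.
- jar: Bystander: amber glass jar, 40 mm in diameter, 50 mm high; origin at the centre of its underside.
- chuck_a: Bystander: round aluminium specimen disc, 38 mm in diameter, 18 mm high; origin at the centre of its underside.
- chuck_b: Bystander: a second such specimen disc.
- brush: Bystander: brush 170 mm long, red handle, lying on the bench between the robot and the stage.
- spatula: Bystander: spatula 180 mm long, blue handle, lying on the bench to the left.
Not all that is in view belongs to the job. Of the things like the separator, leave any that is grey; of the rest the smaller one is meant.

How it is judged (in metres and radians):
On the way, in this order (a step that is already met when the one before it is completed fails the run):
1. the separator lies flat on the clamped tin, its notch over the key, at rest (horizontal distance between separator and stage below 0.005 m and horizontal distance between separator_notch and key_foot below 0.005 m and z of separator in the frame of stage between 0.04 and 0.044 m and angle between separator's own z axis and vertical below 0.05 rad and linear speed of separator below 0.02 m/s and angular speed of separator below 0.2 rad/s), for 0.2 s.
2. the blue tin sits fully down on the separator, its notch over the key (horizontal distance between each of separator, blue_tin and stage below 0.005 m and horizontal distance between each of separator_notch, blue_notch and key_foot below 0.005 m and z of separator in the frame of stage between 0.04 and 0.044 m and angle between each of separator, blue_tin's own z axis and vertical below 0.05 rad and z of blue_tin in the frame of stage between 0.045 and 0.049 m), for 0.2 s.
At the end, for the whole second after the job is handed in: Separator flat on the clamped tin (underside at 42 mm) and blue tin on it (47 mm), heights within 2 mm, centres within 5 mm of the clamped tin's axis, notches within 5 mm of the key (seen from above), tilt under 0.05 rad, released, at rest (under 0.02 m/s, 0.2 rad/s) (all of step 2 and linear speed of each of separator, blue_tin below 0.02 m/s and angular speed of each of separator, blue_tin below 0.2 rad/s); the robot touches nothing.
It fails at once if the red tin or another bystander is shifted by more than 30 mm (distance of any of red_tin, jar, chuck_a, chuck_b, brush, spatula from where it was at the start of the episode above 0.03 m).
It fails at once if the separator is dropped or slammed onto the stack (faster than 0.4 m/s within 60 mm above its seat) (horizontal distance between separator and stage below 0.02 m and z of separator in the frame of stage below 0.102 m and linear speed of separator above 0.4 m/s).
It fails at once if the blue tin is dropped or slammed onto the stack (faster than 0.4 m/s within 60 mm above its seat) (horizontal distance between blue_tin and stage below 0.02 m and z of blue_tin in the frame of stage below 0.107 m and linear speed of blue_tin above 0.4 m/s).
It also fails if it takes over 61 s, if anything falls off the work surface, if the arm or the gripper's body presses on something with over 40 N, if the wrist force passes 120 N, or if a joint passes its speed limit or range.

## Robot

A 7-joint arm with a two-finger parallel gripper is mounted at the origin on the work surface. World frame = base frame: x ahead of the robot, y to its left, z up, the work surface at z = 0. Lengths are in mm, angles in rad, forces in N, time in s.
With the tool pointing down it reaches from about 350 to 900 mm from the base axis. Payload 8.1 kg.
Tool frame: the origin (TCP) lies midway between the tips of the shut fingers; the grasp point (between the pads) lies 19 mm behind it; y points along the fingers, z is the direction in which the jaws open and shut, and the axes are right-handed (so a half turn about y gives the same grasp; the last joint's range is limited). The gripper opens to 85 mm and grips with 20 to 120 N. Pads are 22 mm wide; open, the fingers measure 114 mm over their backs; the gripper's body (76 mm by 85 mm) begins 54 mm behind the grasp point. The pads swing forward as they close: fully open they stand 13 mm farther back than shut.
Start: joints at [-1.298, 0.434, 0.025, 1.573, -0.012, 1.134, -0.075], TCP at [229.414, 581.388, 208.123] pointing down, gripper open.
Joint ranges: [-2.62, 2.62], [-0.44, 2.09], [-1.27, 1.32], [0.08, 2.57], [-1.32, 4.46], [0.12, 2], [-2.74, 2.74]. Speed limits (rad/s): [2.22, 2.22, 3.01, 3.01, 3.14, 3.14, 3.14].

## Interface

Orientations are given as a unit quaternion [x, y, z, w].
In Python, from plant import arm gives the robot as it stands. The module is installed in compiled form; this text tells all that it offers. Calls block until the motion is done:
- arm.movep(position, orientation): joint-space move of the TCP to a pose.
- arm.line_to(position, max_speed=150, orientation=None, threshold=None): straight line of the TCP; orientation=None keeps the orientation; max_speed is the mean speed in mm/s. With threshold (N) it stops when the force on the tool has changed by that much, and returns True; else False.
- arm.move_j(angles): joint-space move.
- arm.ungrasp() and arm.clamp(squeeze=None): open the fingers fully, or close them until they stop; squeeze is the grip in N (None keeps the last).
- arm.sleep(seconds).
- arm.ik(position, orientation): joint angles nearest the present ones, or None.
- arm.snapshot(name): name is "scene" or "top" or "wrist"; returns the picture (420x560x3 uint8, blue, green, red); there is no depth.
- arm.camera_params(name): a dict with "fx", "fy", "cx", "cy" (pixels), "R" (3x3) and "t" (3): a world point X has camera coordinates R X + t. Camera axes: x right, y down, z forward; pixel columns grow to the right and rows downward; lengths in mm; the calibration is good to about 2 mm. A picture is of the moment at which its call begins: read the wrist's pose just before it. camera_params takes no time and is no camera call; for the wrist camera it gives the pose at the moment of the call.
A pose or a line that the arm cannot do raises arm.Unreachable and nothing moves.
- arm.job_done(): hands the job in, once; it reports no verdict.
Readings, each from a call of its own:
- arm.read_time(): time.
- arm.read_joint_positions(): joint angles.
- arm.read_joint_vel(): joint speeds.
- arm.read_joint_torque(): joint torques, N m.
- arm.read_eef_pos(): TCP position.
- arm.read_tool_rot(): TCP orientation.
- arm.read_force(): force on the tool from outside, world axes, zero at the start.
- arm.read_torque(): the same for the moment, N m.
- arm.read_opening(): finger opening in mm.
Only numpy, scipy, OpenCV 4.12 (cv2) and the standard library are available. Lean on these libraries where they do the work, as an engineer would, in place of code of your own. Each camera call takes 0.05 s, during which the arm holds its last target.

## Working session

There is one attempt and no reset: what is moved stays moved. The work goes in short steps, each a Python script; the robot and the scene stay as the last script left them, time stands still between calls to the robot, and variables do not carry over. Pictures are saved under pics/ and viewed, and the job is handed in when it is done.

```bash
mkdir -p pics; python3 - <<'E'
from plant import arm
import cv2, numpy as np
for n in ("scene","top","wrist"):
    p=arm.camera_params(n); im=arm.snapshot(n)
    cv2.imwrite(f"pics/{n}0.png",im)
    print(n,p["fx"],p["cx"],p["cy"],np.round(-p["R"].T@p["t"],1),np.round(p["R"],3).tolist())
print(arm.read_time(),arm.read_eef_pos(),arm.read_tool_rot(),arm.read_opening())
E
```

```text
scene 514.4926882092064 279.45993657181845 213.0464859072959 [1425.6  436.9  695.3] [[-0.384, 0.923, -0.023], [0.537, 0.203, -0.818], [-0.751, -0.327, -0.574]]
top 471.43067693832427 288.1528368989556 211.0400057864741 [ 345.7   89.9 1302.1] [[-0.026, -1.0, -0.006], [-0.981, 0.027, -0.193], [0.194, 0.001, -0.981]]
wrist 339.2476943516955 275.66599526195085 209.57696529942038 [166.9 605.7 372.7] [[0.366, 0.931, -0.002], [0.898, -0.352, 0.264], [0.245, -0.098, -0.964]]
0.15 [229.26523761 580.9945508  207.51264363] [ 0.69508179 -0.13215436  0.13206006 -0.69423099] 85.71162082309212
```

View pics/scene0.png

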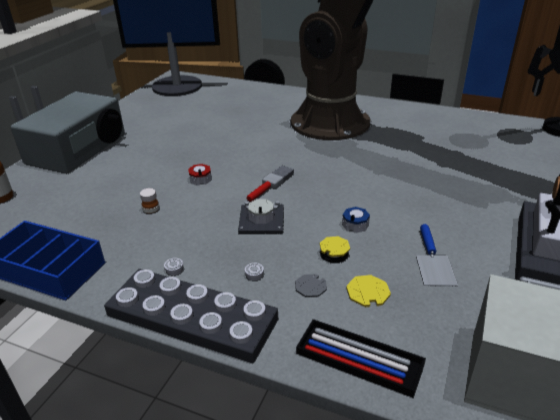

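View pics/top0.png

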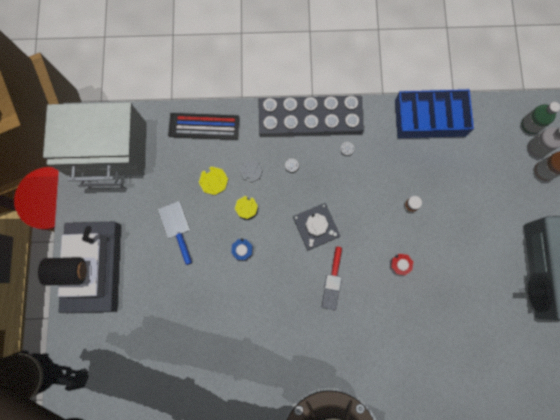

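View pics/wrist0.png

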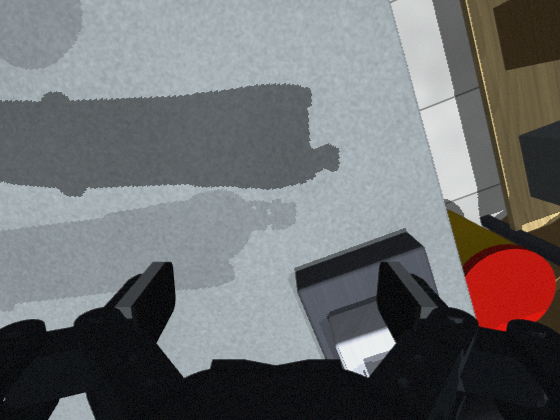

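Candidates for the separator in the top view: large yellow at (213,180), smaller yellow on the perch at (246,208), and grey at (252,172). I choose the smaller yellow. Blue tin is at (242,250), red tin at (402,264), stage at (317,226).

```bash
cat > h.py <<'E'
from plant import arm
import cv2, numpy as np
from scipy.spatial.transform import Rotation as Ro
def down(a):
    c,s=np.cos(a),np.sin(a)
    return Ro.from_matrix(np.array([[s,0,c],[-c,0,s],[0,-1,0]])).as_quat()
def ray(p,uv,z):
    d=np.array([(uv[0]-p["cx"])/p["fx"],(uv[1]-p["cy"])/p["fy"],1.])
    R=np.array(p["R"]);t=np.array(p["t"]);c=-R.T@t;w=R.T@d
    return c+w*(z-c[2])/w[2]
def proj(p,X):
    q=np.array(p["R"])@np.array(X,float)+p["t"]
    return np.array([p["fx"]*q[0]/q[2]+p["cx"],p["fy"]*q[1]/q[2]+p["cy"]])
def jaw():
    m=Ro.from_quat(arm.read_tool_rot()).as_matrix(); return np.arctan2(m[1,2],m[0,2])
E
python3 - <<'E'
from h import *
p=arm.camera_params("top")
for n,uv,z in [("sep",(246,208),25),("bigy",(213,180),0),("grey",(252,172),0),("blue",(242,250),30),("stage",(317,225),42),("red",(402,264),30),("jar",(414,203),50),("ca",(292,165),18),("cb",(347,148),18),("brush1",(338,250),5),("brush2",(330,305),5),("spat",(180,235),5)]:
    print(n,np.round(ray(p,uv,z)))
print(jaw())
im=cv2.imread("pics/top0.png")
cv2.imwrite("pics/top0c.png",cv2.resize(im[140:280,160:360],None,fx=4,fy=4,interpolation=cv2.INTER_CUBIC))
im=cv2.imread("pics/scene0.png")
cv2.imwrite("pics/scene0c.png",cv2.resize(im[180:320,220:410],None,fx=4,fy=4,interpolation=cv2.INTER_CUBIC))
E
```

```text
sep [610. 207.  25.]
bigy [699. 303.   0.]
grey [719. 191.   0.]
blue [493. 218.  30.]
stage [554.  14.  42.]
red [ 443. -211.   30.]
jar [ 606. -251.   50.]
ca [732.  76.  18.]
cb [778. -82.  18.]
brush1 [488. -44.   5.]
brush2 [340. -15.   5.]
spat [542. 393.   5.]
1.1949319942981693
```

View pics/top0c.png

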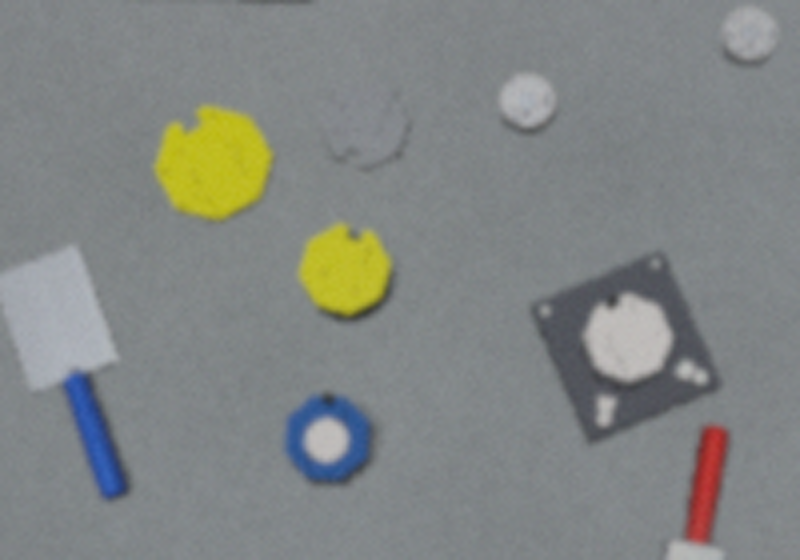

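View pics/scene0c.png

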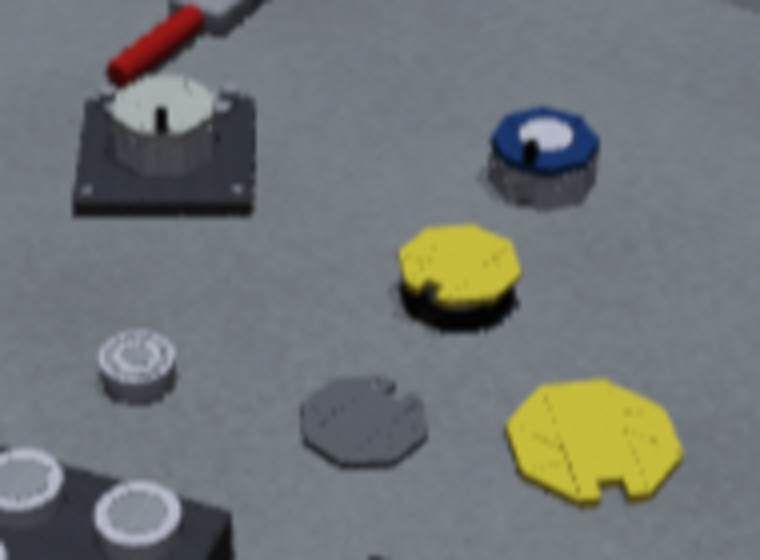

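```bash
python3 - <<'E'
from h import *
for n,P,phi in [("mid",(330,330,250),0.3),("sep",(610,207,125),-.15),("blue",(493,218,130),0.),("stage",(554,14,160),.35)]:
    for s in (1,-1):
        q=arm.ik(P,down(phi+s*np.pi/2)); print(n,s,None if q is None else np.round(q,2))
arm.movep((330,330,250),down(.3+np.pi/2))
arm.movep((610,207,125),down(-.15+np.pi/2))
p=arm.camera_params("wrist"); im=arm.snapshot("wrist"); cv2.imwrite("pics/w_sep.png",im)
np.save("w_sep.npy",p,allow_pickle=True)
print(arm.read_time(),arm.read_eef_pos(),jaw()-np.pi/2, proj(p,arm.read_eef_pos()))
E
```

```text
mid 1 [-0.87  0.14 -0.03  1.88  0.01  1.12  0.96]
mid -1 [-1.4   0.13  0.58  1.91 -0.08  1.12 -2.07]
sep 1 [-0.51  0.54  0.15  1.63 -0.09  0.98  1.09]
sep -1 [-0.86  0.62  0.72  1.66 -0.46  1.04 -1.72]
blue 1 [-0.6   0.38  0.11  1.89 -0.05  0.88  1.11]
blue -1 [-1.02  0.44  0.7   1.92 -0.35  0.91 -1.72]
stage 1 [-0.33  0.37  0.28  1.83 -0.12  0.96  1.92]
stage -1 [-0.66  0.43  0.75  1.85 -0.35  0.99 -0.99]
2.5167 [609.10883263 209.33851662 125.90116915] -0.1468525847694513 [275.75837158 249.98916244]
```

View pics/w_sep.png

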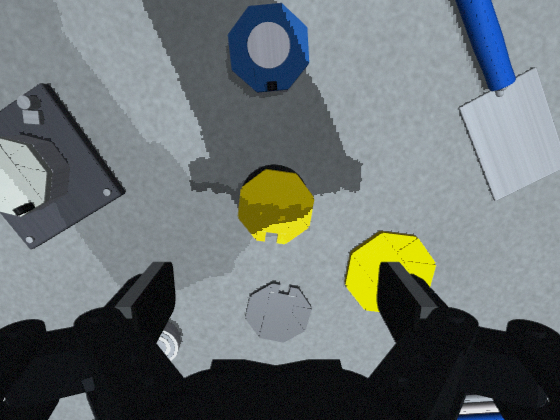

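```bash
cat >> h.py <<'E'
def look(P,phi,name,settle=.4):
    arm.movep(P,down(phi+np.pi/2)); arm.sleep(settle)
    e=arm.read_eef_pos(); p=arm.camera_params("wrist"); im=arm.snapshot("wrist")
    cv2.imwrite(f"pics/{name}.png",im); np.save(name+".npy",p,allow_pickle=True)
    print(name,"t",arm.read_time(),"eef",np.round(e,1),"phi",round(jaw()-np.pi/2,4))
    return p,im
E
python3 - <<'E'
from h import *
look((610,207,125),-.15,"wa_sep")
look((493,218,130),0,"wa_blue")
look((554,14,142),.35,"wa_stage")
ims=[cv2.imread(f"pics/wa_{n}.png")[120:290,170:380] for n in ("sep","blue","stage")]
cv2.imwrite("pics/wa_c.png",cv2.resize(np.hstack(ims),None,fx=1.26,fy=1.26))
for n,i in zip("sbw",ims):cv2.imwrite(f"pics/wa_{n}c.png",cv2.resize(i,None,fx=3,fy=3,interpolation=cv2.INTER_NEAREST))
E
```

```text
wa_sep t 3.2167 eef [610.  206.9 125. ] phi -0.1501
wa_blue t 4.2083 eef [493.4 217.8 129.8] phi -0.0005
wa_stage t 5.5167 eef [553.9  14.8 142. ] phi 0.3507
```

View pics/wa_c.png

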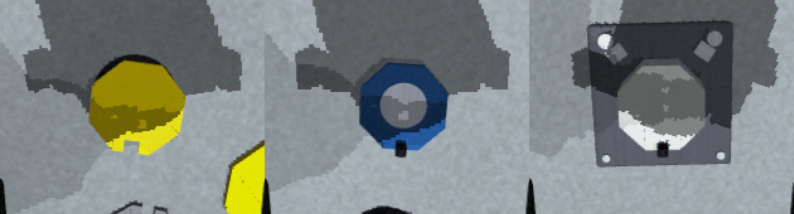

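View pics/wa_wc.png

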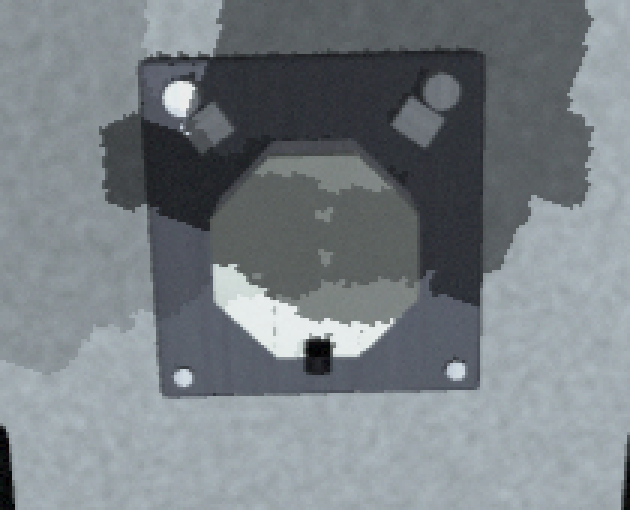

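View pics/wa_bc.png

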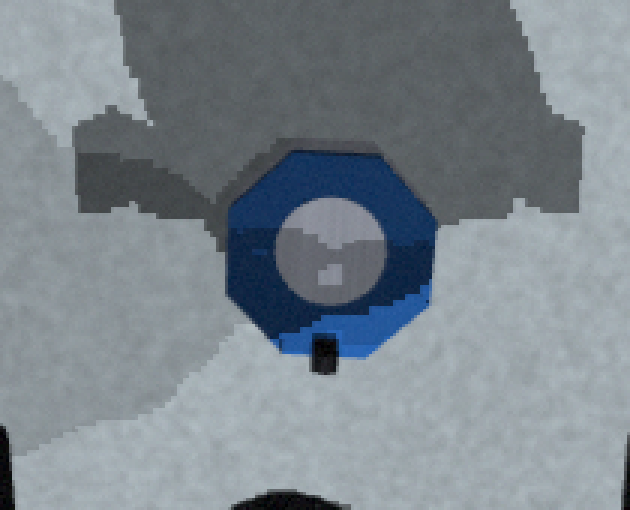

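```bash
cat >> h.py <<'E'
def measure(p,im,lo,hi,z,seed,phi0,verbose=True):
    hsv=cv2.cvtColor(im,cv2.COLOR_BGR2HSV); m=cv2.inRange(hsv,np.array(lo),np.array(hi))
    n,l,st,ce=cv2.connectedComponentsWithStats(m)
    k=min((i for i in range(1,n) if st[i,4]>300),key=lambda i:np.hypot(*(ce[i]-seed)))
    c=max(cv2.findContours((l==k).astype(np.uint8),cv2.RETR_EXTERNAL,cv2.CHAIN_APPROX_NONE)[0],key=cv2.contourArea)
    h=cv2.convexHull(c)[:,0].astype(float)
    W=np.array([ray(p,u,z)[:2] for u in h])
    # octagon: support widths along directions -> centre + angle by min total width
    best=None
    for a in np.arange(-.4,.4,.002)+phi0:
        w=[]
        for j in range(4):
            d=np.array([np.cos(a+j*np.pi/4),np.sin(a+j*np.pi/4)]);s=W@d
            w.append((s.max()-s.min(),(s.max()+s.min())/2))
        t=sum(x[0] for x in w)
        if best is None or t<best[0]: best=(t,a,w)
    t,a,w=best
    D=np.array([[np.cos(a+j*np.pi/4),np.sin(a+j*np.pi/4)] for j in range(4)])
    cen=np.linalg.lstsq(D,np.array([x[1] for x in w]),rcond=None)[0]
    print("centre",np.round(cen,1),"phi",round(a,3),"widths",np.round([x[0] for x in w],1))
    return cen,a,m
E
python3 - <<'E'
from h import *
for n,lo,hi,z,seed,ph in [("sep",(20,120,60),(35,255,255),25,(275,205),-.15),("blue",(100,120,40),(125,255,255),30,(275,205),0),("stage",(20,3,80),(80,60,255),42,(275,205),.35)]:
    p=np.load(f"wa_{n}.npy",allow_pickle=True).item(); im=cv2.imread(f"pics/wa_{n}.png")
    hsv=cv2.cvtColor(im,cv2.COLOR_BGR2HSV)
    if n=="stage": print(hsv[200,275],hsv[230,255],hsv[170,275],hsv[180,350],hsv[270,200],hsv[169,275])
    c,a,m=measure(p,im,lo,hi,z,seed,ph)
    cv2.imwrite(f"pics/m_{n}.png",m)
    cx=np.array([np.cos(a),np.sin(a)])
    # key/notch check
    for z2 in (z,):
        print(" proj centre",proj(p,[*c,z]).round(1)," proj key/notch",proj(p,[*(c+25.5*cx),z]).round(1), "keytop",proj(p,[*(c+25.5*cx),z+14]).round(1))
    hb=np.hstack
E
python3 -c "
import cv2,numpy as np
cv2.imwrite('pics/mm.png',np.hstack([cv2.imread(f'pics/m_{n}.png')[120:290,170:380] for n in ('sep','blue','stage')]))"
```

```text
centre [612.8 208.6] phi -0.29 widths [60.4 60.3 59.9 59.9]
 proj centre [278.1 206. ]  proj key/notch [273.7 235.5] keytop [273.6 241.5]
centre [495.3 221.2] phi -0.058 widths [56.7 56.2 55.3 55.6]
 proj centre [279.7 205.3]  proj key/notch [277.8 235. ] keytop [277.9 241. ]
[90 16 97] [ 84   5 235] [116  22  83] [103  18 100] [100  22 173] [113  26  79]
centre [551.7  14.5] phi 0.382 widths [44.1 55.3 54.5 47.5]
 proj centre [276.1 200.3]  proj key/notch [277.  230.3] keytop [277.1 236.1]
```

View pics/mm.png

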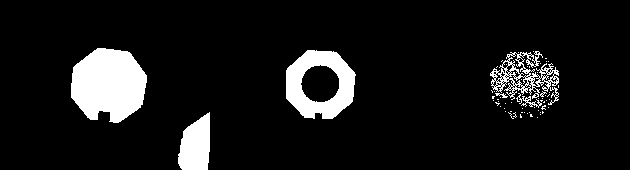

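```bash
python3 - <<'E'
from h import *
im=cv2.imread("pics/wa_stage.png"); p=np.load("wa_stage.npy",allow_pickle=True).item()
b=cv2.bilateralFilter(im,7,40,5)
hsv=cv2.cvtColor(b,cv2.COLOR_BGR2HSV)
print(hsv[160:185,275].tolist())
print(hsv[200,232:250].tolist())
print(hsv[200,300:318].tolist())
# notch checks
p=np.load("wa_sep.npy",allow_pickle=True).item(); im2=cv2.imread("pics/wa_sep.png")
c,a,m=measure(p,im2,(20,120,60),(35,255,255),25,(275,205),-.15)
w=m[190:260,230:330]
for r in range(228,246): print(r,''.join('#' if x else '.' for x in m[r,255:300]))
E
```

```text
[[113, 36, 56], [113, 36, 56], [116, 36, 56], [113, 36, 56], [113, 36, 56], [113, 36, 57], [109, 36, 56], [113, 26, 78], [111, 23, 79], [107, 23, 79], [107, 23, 79], [105, 20, 77], [80, 12, 132], [81, 13, 133], [81, 13, 133], [80, 12, 133], [85, 12, 132], [80, 12, 132], [85, 12, 131], [85, 12, 129], [85, 15, 102], [84, 13, 99], [85, 15, 99], [84, 13, 98], [84, 13, 98]]
[[114, 38, 95], [111, 38, 94], [111, 38, 93], [111, 39, 92], [109, 39, 92], [111, 36, 92], [110, 33, 93], [106, 30, 94], [101, 22, 94], [100, 16, 95], [90, 13, 95], [84, 13, 96], [84, 13, 96], [84, 13, 96], [80, 16, 97], [78, 13, 97], [78, 13, 97], [78, 13, 97]]
[[78, 13, 98], [78, 13, 98], [78, 13, 98], [78, 13, 98], [78, 13, 98], [78, 13, 98], [78, 13, 98], [78, 13, 97], [84, 13, 96], [105, 13, 77], [111, 31, 58], [113, 36, 56], [110, 41, 56], [113, 37, 55], [110, 41, 56], [113, 36, 56], [113, 40, 57], [113, 36, 56]]
centre [612.8 208.6] phi -0.29 widths [60.4 60.3 59.9 59.9]
228 #############################################
229 #############################################
230 #############################################
231 ##############....###########################
232 ##############...........####################
233 #############............####################
234 #############............####################
235 .############............###################.
236 ..###########............##################..
237 ..###########............#################...
238 ....#########............###############.....
239 .....########............##############......
240 .........................############........
241 ........................############.........
242 ............................######...........
243 .............................................
244 .............................................
245 .............................................
```

```bash
python3 - <<'E'
from h import *
im=cv2.imread("pics/wa_stage.png"); p=np.load("wa_stage.npy",allow_pickle=True).item()
b=cv2.bilateralFilter(im,7,40,5)
b[:165]=0;b[:,:235]=0;b[:,315:]=0;b[245:]=0
c,a,m=measure(p,b,(0,0,88),(97,20,255),42,(275,205),.35)
cv2.imwrite("pics/m_stage.png",cv2.resize(m[150:260,220:330],None,fx=4,fy=4))
cx=np.array([np.cos(a),np.sin(a)])
print(proj(p,[*c,42]),proj(p,[*(c+25.5*cx),42]),proj(p,[*(c+25.5*cx),56]))
k=cv2.inRange(im,np.array((0,0,0)),np.array((40,40,40)))[225:250,262:290]
print('\n'.join(''.join('#' if x else '.' for x in r) for r in k))
E
```

```text
centre [556.5  14.9] phi 0.366 widths [55.4 56.1 54.7 55.9]
[274.49696073 205.78823066] [274.94426227 235.58370445] [274.90881665 241.58641908]
............................
............................
............................
............................
............................
............................
............................
............................
............................
...........#######..........
...........#######..........
..........########..........
..........########..........
...........#######..........
..........########..........
..........####.###..........
..........####.###..........
..........###.####..........
..........########..........
...............#............
............................
............................
............................
............................
............................
```

View pics/m_stage.png

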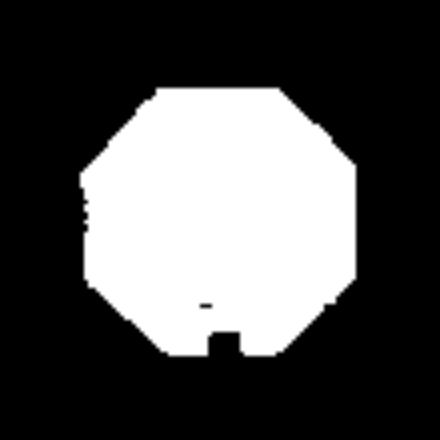

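```bash
python3 - <<'E'
from h import *
P=np.array([612.8,208.6]);ph=-.29;q=down(ph+np.pi/2)
arm.movep((*P,110),q)
arm.line_to((*P,5),120); arm.sleep(.2)
print(arm.read_eef_pos(),arm.read_force(),arm.read_time())
p=arm.camera_params("wrist");np.save("g1.npy",p,allow_pickle=True)
cv2.imwrite("pics/g1.png",arm.snapshot("wrist"))
arm.clamp(30); print(arm.read_opening(),arm.read_eef_pos(),arm.read_force())
p=arm.camera_params("wrist");np.save("g2.npy",p,allow_pickle=True)
im=arm.snapshot("wrist");cv2.imwrite("pics/g2.png",im)
print(arm.read_time())
measure(p,im,(20,120,40),(35,255,255),25,(275,230),-.29)
E
```

```text
[613.26743311 208.82138263   5.76281336] [ 0.36394733 -0.31964009  0.13491004] 7.575
0.0027008899424781655 [612.81578652 208.59468521   5.00199763] [-0.17096264 -0.17244376 -0.21967218]
8.4417
centre [609.6 209.6] phi -0.288 widths [48.9 60.3 59.5 59.9]
```

View pics/g1.png

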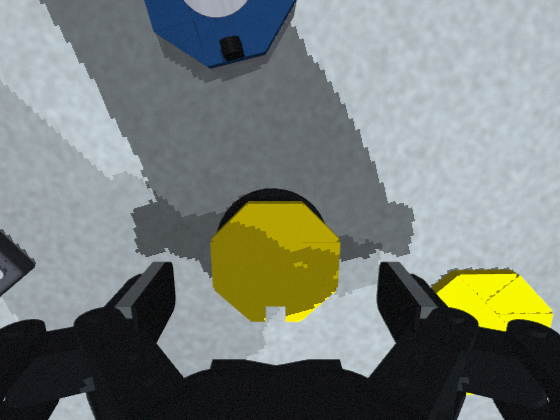

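View pics/g2.png

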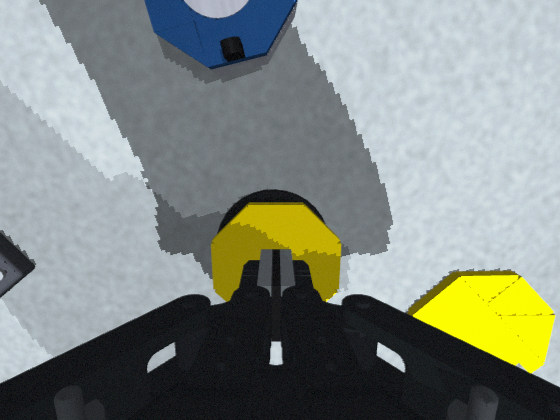

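```bash
python3 - <<'E'
from h import *
im=arm.snapshot("scene")
cv2.imwrite("pics/s2.png",cv2.resize(im[150:310,240:440],None,fx=4,fy=4,interpolation=cv2.INTER_CUBIC)); cv2.imwrite("pics/s2f.png",im)
p=arm.camera_params("scene"); e=arm.read_eef_pos(); print(e,[(proj(p,[e[0],e[1],z])-[240,150])*4 for z in (5,25,45)],arm.read_opening())
E
```

```text
[612.77557081 208.63914102   4.98563403] [array([381.91635785, 407.78423989]), array([383.42148141, 377.95839234]), array([384.95926663, 347.48531459])] -0.2280405756699216
```

View pics/s2.png

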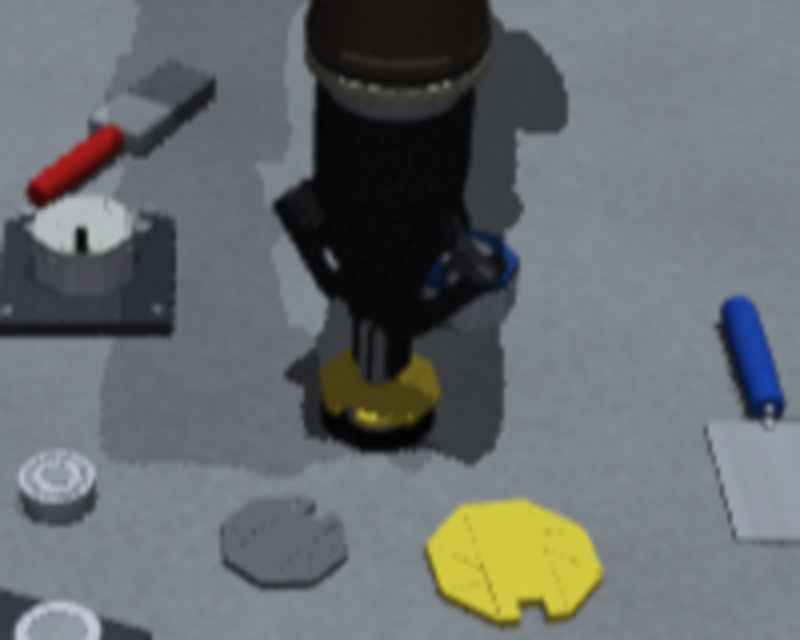

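Picture shows the shut fingertips (crop (378,382)) ending just above the plate, about z = 25, while the reported TCP is z = 5. So the tips are ~20 mm behind the stated TCP. I'll touch the bare bench to measure that.

```bash
python3 - <<'E'
from h import *
e=arm.read_eef_pos(); q=down(-.29+np.pi/2)
arm.line_to((e[0],e[1],60),150)
arm.movep((560,125,20),q); arm.sleep(.3)
print(arm.read_force(),arm.read_eef_pos())
print(arm.line_to((560,125,-25),25,threshold=3)); print(arm.read_eef_pos(),arm.read_force(),arm.read_time())
E
```

```text
[ 0.47009024 -0.61450885  0.3904544 ] [560.46555303 125.93840837  20.04479527]
True
[559.93813569 124.96530008 -23.07043506] [-1.16457455 -0.44478435  6.54796174] 11.3833
```

```bash
python3 - <<'E'
from h import *
arm.line_to((560,125,40),150); arm.ungrasp()
p,im=look((612.8,208.6,125),-.29,"wb_sep",.3)
c,a,m=measure(p,im,(20,120,40),(35,255,255),25,(275,205),-.29)
print("rel",c-arm.read_eef_pos()[:2])
arm.movep((*c,60),down(a+np.pi/2))
arm.line_to((*c,-19),80); arm.sleep(.2)
print(arm.read_eef_pos(),arm.read_force(),arm.read_opening())
im=arm.snapshot("scene");cv2.imwrite("pics/s3a.png",cv2.resize(im[180:300,260:410],None,fx=5,fy=5,interpolation=cv2.INTER_CUBIC))
arm.clamp(30); print(arm.read_opening(),arm.read_eef_pos(),arm.read_force())
p=arm.camera_params("wrist");np.save("g3.npy",p,allow_pickle=True)
im=arm.snapshot("wrist");cv2.imwrite("pics/g3.png",im)
im=arm.snapshot("scene");cv2.imwrite("pics/s3.png",cv2.resize(im[180:300,260:410],None,fx=5,fy=5,interpolation=cv2.INTER_CUBIC))
print(arm.read_time())
E
```

```text
wb_sep t 13.675 eef [612.3 207.5 124.3] phi -0.291
centre [612.8 208.6] phi -0.29 widths [60.5 60.1 60.  59.9]
rel [0.43987118 0.92154255]
[613.15718301 208.77550152 -18.49245127] [ 0.5558785  -0.05480896  0.15507221] 85.35514718346758
58.85648408728989 [612.91744843 208.64674458 -18.62564827] [-1.97992522 -0.95107601  5.25856578]
15.9
```

View pics/g3.png

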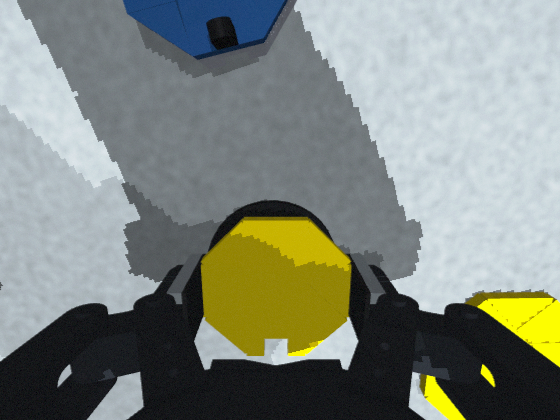

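View pics/s3.png

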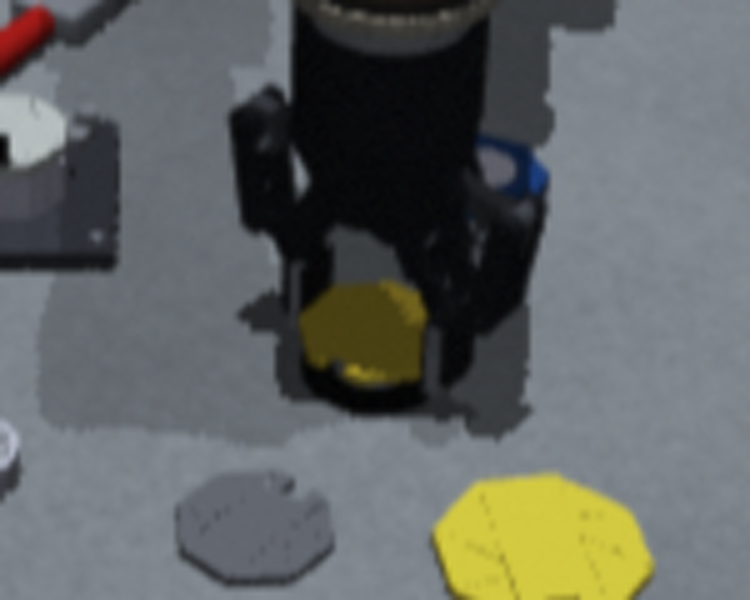

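```bash
python3 - <<'E'
from h import *
p=np.load("g3.npy",allow_pickle=True).item()
measure(p,cv2.imread("pics/g3.png"),(20,120,40),(35,255,255),25,(275,290),-.29)
e=arm.read_eef_pos()
arm.line_to((612.8,208.6,70),120); arm.sleep(.3)
e=arm.read_eef_pos();p=arm.camera_params("wrist");im=arm.snapshot("wrist");cv2.imwrite("pics/g4.png",im)
im2=arm.snapshot("scene");cv2.imwrite("pics/s4.png",cv2.resize(im2[150:300,240:420],None,fx=4,fy=4,interpolation=cv2.INTER_CUBIC))
c,a,m=measure(p,im,(20,120,40),(35,255,255),25+70+18.6,(275,290),-.29)
d=c-e[:2]; R=np.array([[np.cos(-.29),np.sin(-.29)],[-np.sin(-.29),np.cos(-.29)]])
print(e,"offset in tool xy",R@d,arm.read_opening(),arm.read_force(),arm.read_time())
E
```

```text
centre [612.3 209. ] phi -0.288 widths [61.  60.4 59.4 60.1]
centre [611.8 208.9] phi -0.288 widths [60.3 60.  59.1 59.8]
[612.5190829  208.47945873  69.4021452 ] offset in tool xy [-0.83095041  0.18030723] 59.08380343844355 [-0.123083   -0.13327174 -0.30386528] 17.1917
```

View pics/g4.png

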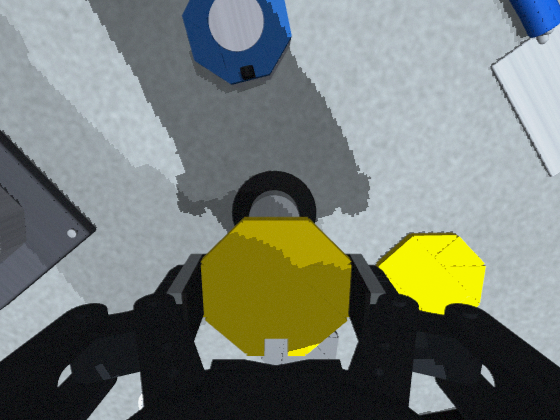

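View pics/s4.png

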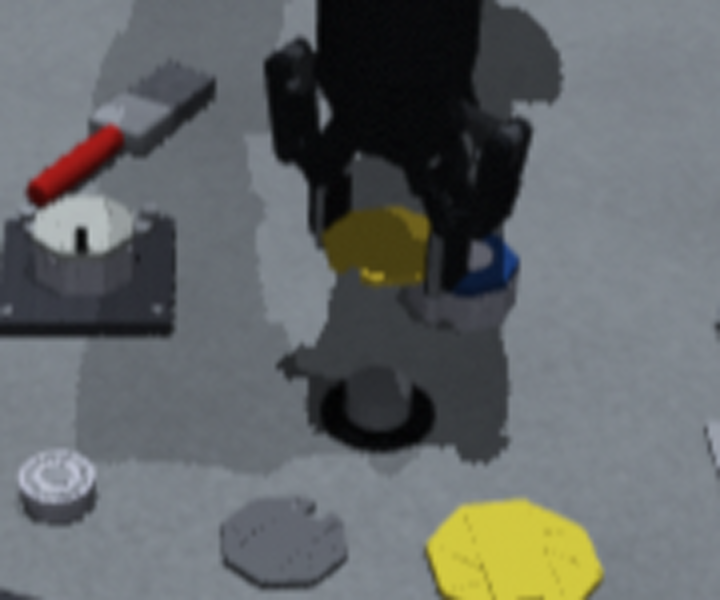

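```bash
python3 - <<'E'
from h import *
q=down(.366+np.pi/2); P=(556.5,14.9)
arm.movep((*P,70),q)
arm.line_to((*P,27),100); arm.sleep(.4)
e=arm.read_eef_pos();p=arm.camera_params("wrist");im=arm.snapshot("wrist");cv2.imwrite("pics/h1.png",im)
im2=arm.snapshot("scene");cv2.imwrite("pics/h1s.png",cv2.resize(im2[140:260,210:330],None,fx=5,fy=5,interpolation=cv2.INTER_CUBIC))
zu=e[2]+38.6
c,a,m=measure(p,im,(20,120,40),(35,255,255),zu+5,(275,290),.366)
print(e,jaw()-np.pi/2,arm.read_time())
cv2.imwrite("pics/h1c.png",cv2.resize(im[200:390,180:380],None,fx=3.1,fy=3.1,interpolation=cv2.INTER_NEAREST))
cx=np.array([np.cos(.366),np.sin(.366)])
print("key top pred",proj(p,[*(np.array(P)+25.5*cx),56]),"notch",proj(p,[*(c+25.5*cx),zu]))
E
```

```text
centre [556.1  15. ] phi 0.368 widths [60.7 60.2 59.4 60.1]
[556.74276687  14.88057923  27.36541043] 0.3658845701202422 19.1
key top pred [275.30214912 324.70679648] notch [275.91819152 337.72495181]
```

View pics/h1c.png

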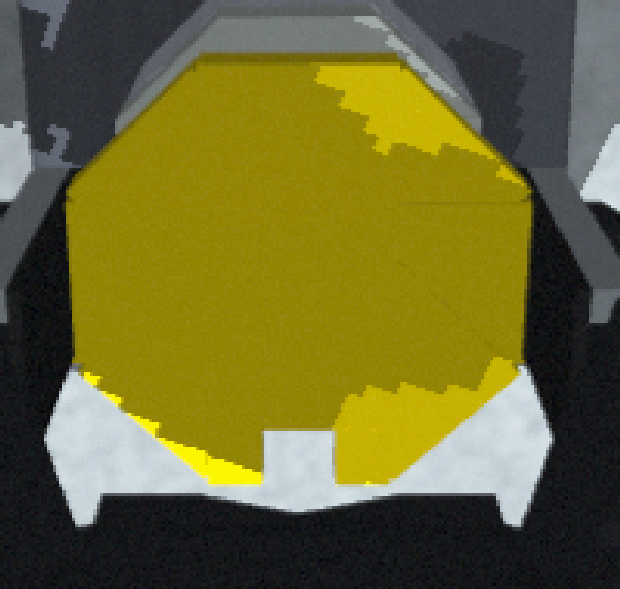

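View pics/h1s.png

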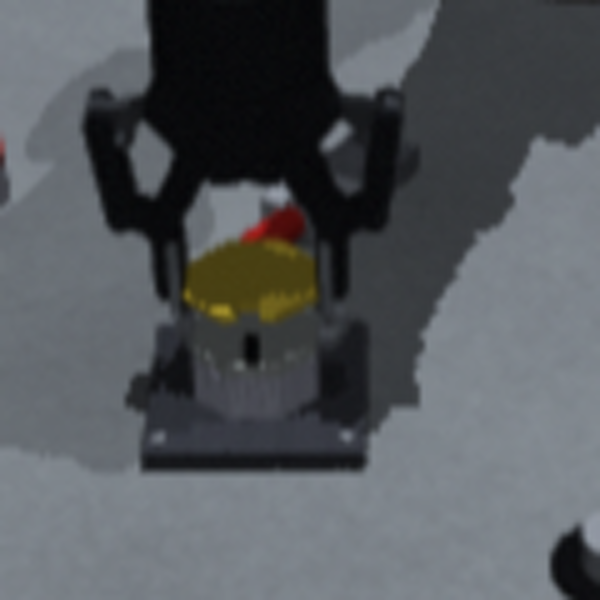

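```bash
python3 - <<'E'
from h import *
P=(556.5,14.9)
r=arm.line_to((*P,1.5),25,threshold=3.0)
e=arm.read_eef_pos();print(r,e,arm.read_force(),arm.read_time())
arm.sleep(.2)
e=arm.read_eef_pos();print(e,arm.read_force())
im2=arm.snapshot("scene");cv2.imwrite("pics/i1s.png",cv2.resize(im2[140:260,210:330],None,fx=5,fy=5,interpolation=cv2.INTER_CUBIC))
im=arm.snapshot("wrist");cv2.imwrite("pics/i1c.png",cv2.resize(im[200:390,180:380],None,fx=3.1,fy=3.1,interpolation=cv2.INTER_NEAREST))
E
```

```text
True [556.29416497  14.84577343   3.32832912] [-1.6556397   0.53647451  6.78805859] 19.975
[556.27937959  14.88120553   3.29915128] [-1.14005572  0.5066456   6.37970673]
```

View pics/i1s.png

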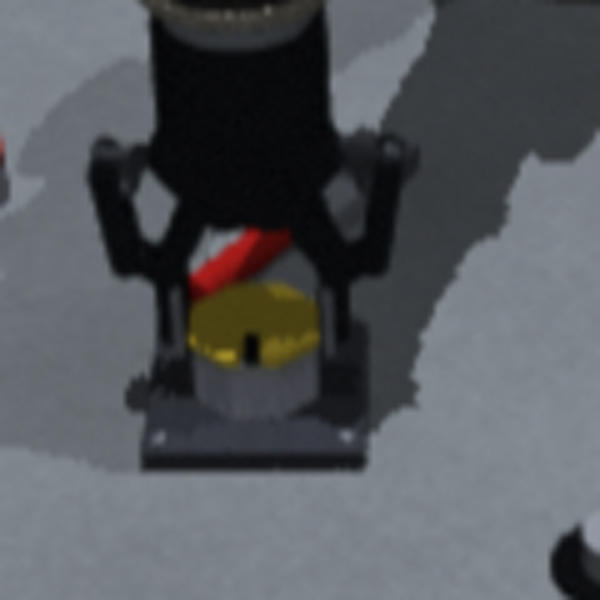

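View pics/i1c.png

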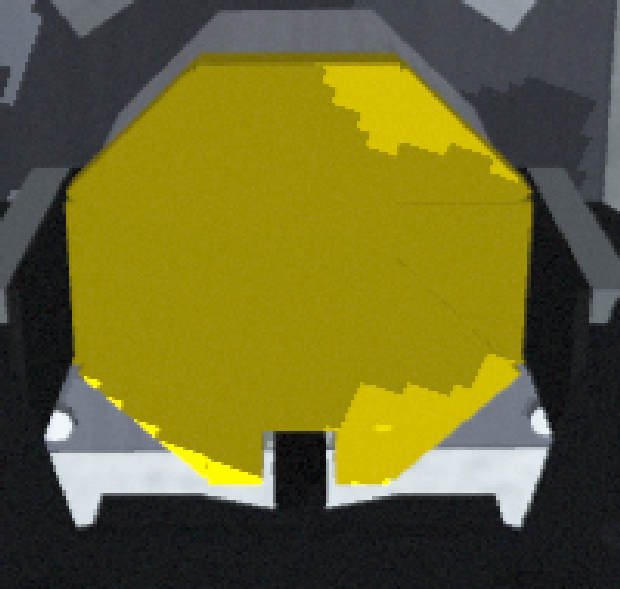

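```bash
python3 - <<'E'
from h import *
P=(556.5,14.9)
arm.ungrasp(); arm.sleep(.1); print(arm.read_opening(),arm.read_force())
e=arm.read_eef_pos(); arm.line_to((e[0],e[1],60),80)
p,im=look((*P,142),.366,"wc_sep",.3)
c,a,m=measure(p,im,(20,120,40),(35,255,255),47,(275,205),.366)
cv2.imwrite("pics/wc_c.png",cv2.resize(im[120:290,170:380],None,fx=3,fy=3,interpolation=cv2.INTER_NEAREST))
im2=arm.snapshot("scene");cv2.imwrite("pics/j1s.png",cv2.resize(im2[140:260,210:330],None,fx=5,fy=5,interpolation=cv2.INTER_CUBIC))
E
```

```text
85.6322718970245 [-0.28238125 -0.2663356   0.33379498]
wc_sep t 22.4 eef [555.8  14.8 140.8] phi 0.366
centre [556.2  15.1] phi 0.368 widths [59.5 60.4 59.9 60.3]
```

View pics/wc_c.png

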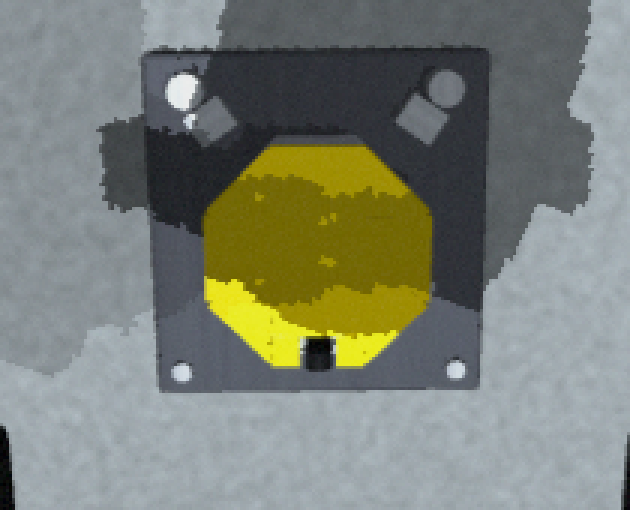

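View pics/j1s.png

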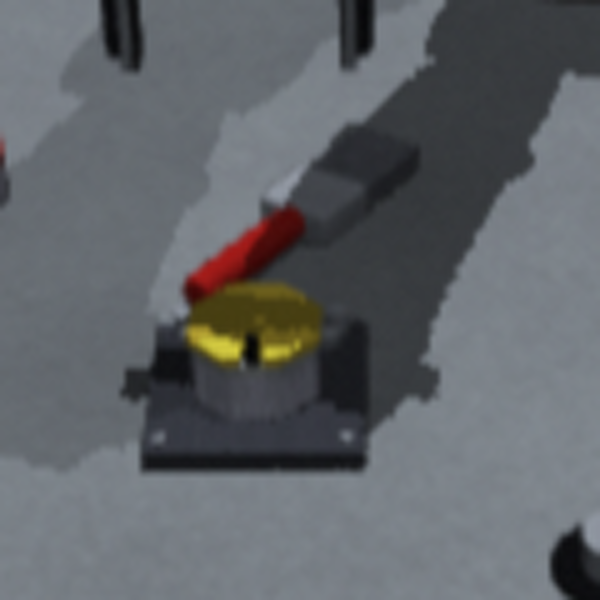

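```bash
python3 - <<'E'
from h import *
p,im=look((495.3,221.2,130),-.058,"wd_blue",.4)
c,a,m=measure(p,im,(100,120,30),(125,255,255),30,(275,205),-.058)
c=(c+np.array([495.3,221.2]))/2 if np.hypot(*(c-[495.3,221.2]))<1.5 else c
k=cv2.inRange(im,np.array((0,0,0)),np.array((45,45,45)))[225:255,255:300]
print(proj(p,[*(c+25.5*np.array([np.cos(a),np.sin(a)])),44]), np.argwhere(k).mean(0)+[225,255])
arm.movep((*c,60),down(a+np.pi/2))
arm.line_to((*c,-21),80); arm.sleep(.3)
print("c",c,a,arm.read_eef_pos(),arm.read_force())
arm.clamp(50); arm.sleep(.1); e=arm.read_eef_pos();print(arm.read_opening(),e,arm.read_force())
p=arm.camera_params("wrist");im=arm.snapshot("wrist");cv2.imwrite("pics/k1.png",im)
measure(p,im,(100,120,30),(125,255,255),30,(275,290),-.058)
im2=arm.snapshot("scene");cv2.imwrite("pics/k1s.png",cv2.resize(im2[150:270,280:430],None,fx=4,fy=4,interpolation=cv2.INTER_CUBIC))
print(arm.read_time())
E
```

```text
wd_blue t 23.7667 eef [495.6 220.6 130. ] phi -0.0586
centre [495.3 221.2] phi -0.058 widths [55.6 55.8 55.1 55.6]
[276.34526857 238.26886391] [235.38888889 276.4       ]
c [495.31414699 221.22180741] -0.05799999999999967 [495.47650455 221.32942896 -20.71356251] [ 0.18757262 -0.08570464  1.15501149]
55.46154658885007 [495.3670719  221.19473339 -20.69493675] [-1.95134036 -0.41385893  5.26693184]
centre [494.6 221.3] phi -0.056 widths [57.5 56.5 55.3 56.2]
26.2083
```

View pics/k1.png

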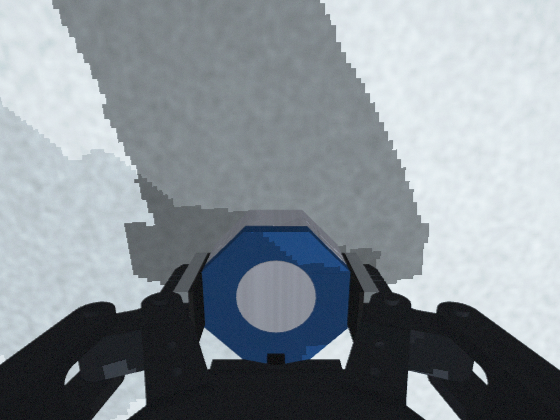

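View pics/k1s.png

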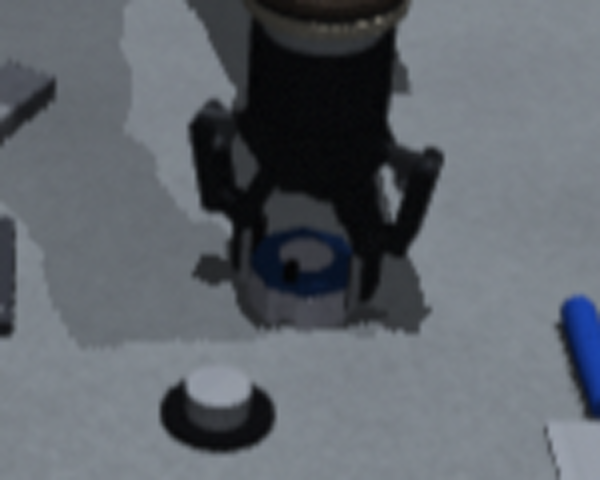

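```bash
python3 - <<'E'
from h import *
e=arm.read_eef_pos()
arm.line_to((e[0],e[1],75),120)
q=down(.367+np.pi/2); P=(556.3,15.0)
arm.movep((*P,75),q)
arm.line_to((*P,44),80); arm.sleep(.4)
e=arm.read_eef_pos();p=arm.camera_params("wrist");im=arm.snapshot("wrist");cv2.imwrite("pics/l1.png",im)
c,a,m=measure(p,im,(100,120,30),(125,255,255),e[2]+20.7+30,(275,290),.367)
im2=arm.snapshot("scene");cv2.imwrite("pics/l1s.png",cv2.resize(im2[140:260,210:330],None,fx=5,fy=5,interpolation=cv2.INTER_CUBIC))
print(e,jaw()-np.pi/2,arm.read_force(),arm.read_opening(),arm.read_time())
E
```

```text
centre [555.6  15. ] phi 0.367 widths [57.5 56.5 55.6 56.4]
[556.48608428  14.97096987  44.27711481] 0.36689893583415345 [-0.66965027 -0.28377057 -2.32063994] 55.528846221420636 29.0583
```

View pics/l1.png

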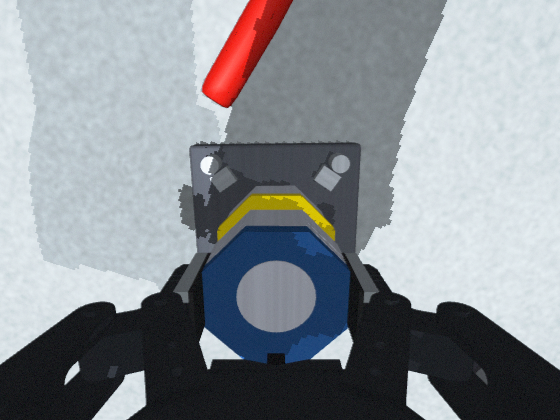

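View pics/l1s.png

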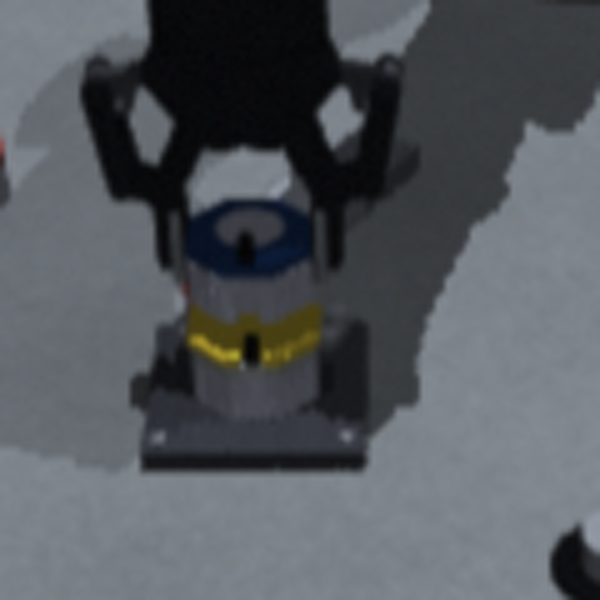

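```bash
python3 - <<'E'
from h import *
P=(556.3,15.0)
r=arm.line_to((*P,24.5),20,threshold=4.0)
print(r,arm.read_eef_pos(),arm.read_force()); arm.sleep(.2)
print(arm.read_eef_pos(),arm.read_force(),arm.read_time())
im2=arm.snapshot("scene");cv2.imwrite("pics/m1s.png",cv2.resize(im2[140:260,210:330],None,fx=5,fy=5,interpolation=cv2.INTER_CUBIC))
E
```

```text
True [556.06175926  14.97639176  26.25860867] [-1.15844419 -0.55542737  4.78563159]
[556.11909698  15.01402885  26.30640911] [-0.60877079 -0.43154308  5.85037398] 30.0833
```

View pics/m1s.png

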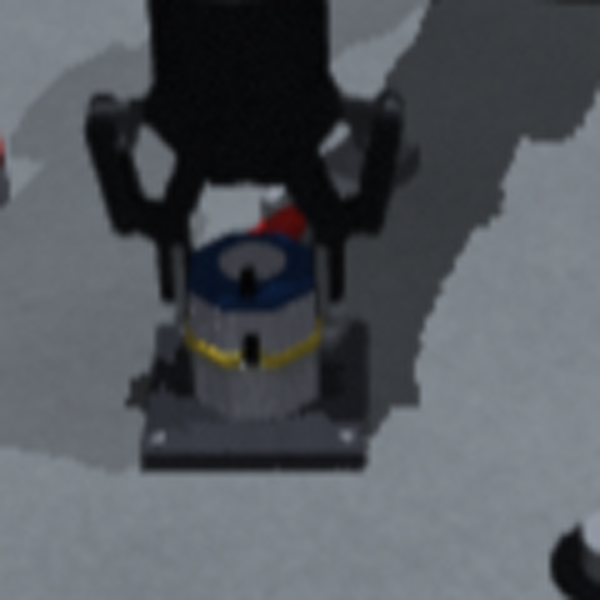

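Contact came at z = 26.3, exactly the predicted seat, with the key in the slot. Now I release, retreat and check.

```bash
python3 - <<'E'
from h import *
arm.ungrasp(); arm.sleep(.1); print(arm.read_opening(),arm.read_force())
e=arm.read_eef_pos(); arm.line_to((e[0],e[1],90),80)
p,im=look((556.3,15.0,177),.367,"we",.3)
c,a,m=measure(p,im,(100,120,30),(125,255,255),77,(275,205),.367)
cv2.imwrite("pics/we_c.png",cv2.resize(im[120:290,170:380],None,fx=3,fy=3,interpolation=cv2.INTER_NEAREST))
im2=arm.snapshot("scene");cv2.imwrite("pics/n1s.png",cv2.resize(im2[140:260,210:330],None,fx=5,fy=5,interpolation=cv2.INTER_CUBIC))
cv2.imwrite("pics/n1top.png",arm.snapshot("top"));print(arm.read_time())
E
```

```text
85.62694581557557 [0.14089124 0.50158157 0.32083856]
we t 32.4 eef [555.6  14.9 175.8] phi 0.367
centre [556.1  15.3] phi 0.367 widths [56.3 55.8 55.6 56.2]
32.5
```

View pics/we_c.png

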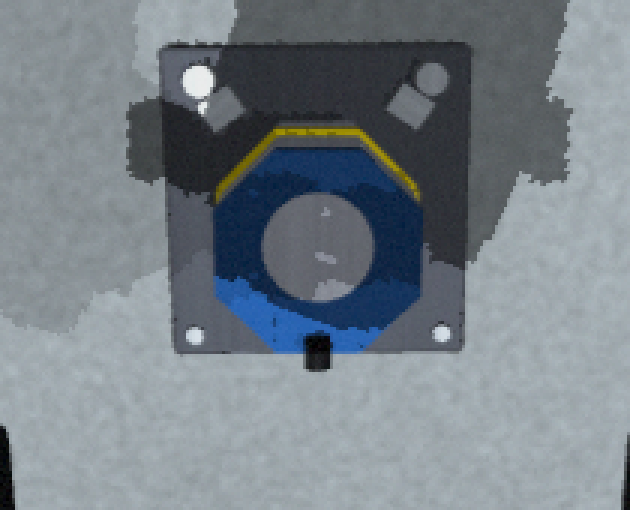

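View pics/n1s.png

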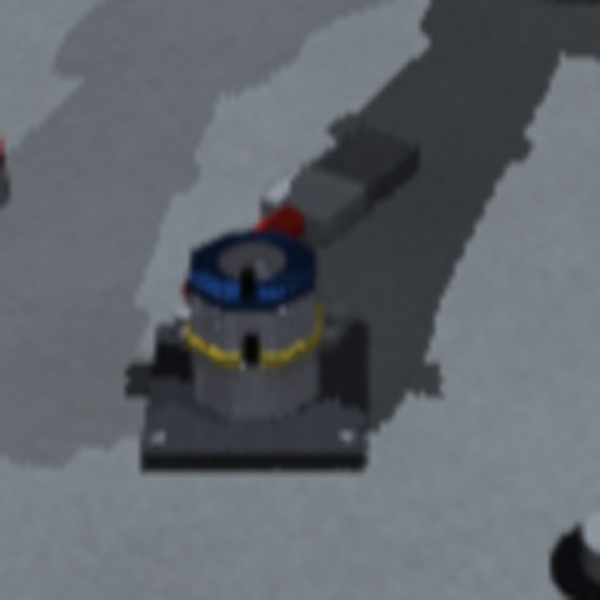

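The stack is level. Blue lid centre is at (556.1, 15.3) with phi 0.367, concentric with the separator, and the gripper is clear above. I'm handing in.

```bash
python3 - <<'E'
from h import *
arm.job_done(); print(arm.read_time())
E
```

```text
the job is handed in; nothing more can be done
the job is handed in; nothing more can be done
```

The smaller yellow separator is on the clamped tin and the blue tin is on the separator. Both were released, and I handed the job in at about 32.5 s of the 61 s allowed.

- **Separator:** it touched down at TCP z = 3.3 mm, against 3.4 mm predicted. After release its centre measured (556.2, 15.1) at 0.368 rad, against the stage at (556.5, 14.9) and 0.366 rad. The black key shows centred in its notch.
- **Blue tin:** it touched down at TCP z = 26.3 mm, as predicted for a full seat. After release its lid centre measured (556.1, 15.3) at 0.367 rad. It looks level in the scene view, with the lower key in its slot.
- **What disagreed:** the first close on the separator missed, because the shut fingertips sit about 23 mm behind the reported TCP. The fingers shut above the plate without moving it. I measured the offset with a light touch on bare bench (peak about 6.5 N), corrected for it and regrasped. In-hand views also put each piece 0.6–0.8 mm off the TCP, but the views after placing did not show this.
- **Not checked:** I did not re-measure the bystanders after the moves. Nothing was handled near them.

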